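# Lift the hot lid off the annealing pot with the lid lifter

### The arm

A 6-joint arm with a two-finger parallel gripper is mounted at the origin on the work surface. World frame = base frame: x ahead of the robot, y to its left, z up, the work surface at z = 0. Lengths are in m, angles in rad, forces in N, time in s.
With the tool pointing down it reaches from about 0.325 to 0.9 m from the base axis. Payload 3.5 kg.
Tool frame: the origin (TCP) lies midway between the tips of the shut fingers; the grasp point (between the pads) lies 19 mm behind it (grasp_offset is the y of the grasp point in the tool frame, in m); y points along the fingers, x is the direction in which the jaws open and shut, and the axes are right-handed (so a half turn about y gives the same grasp; the last joint's range is limited). The gripper opens to 85 mm and grips with 20 to 120 N. Pads are 22 mm wide; open, the fingers measure 114 mm over their backs; the gripper's body (76 mm by 85 mm) begins 54 mm behind the grasp point. The pads swing forward as they close: fully open they stand 13 mm farther back than shut.
Start: joints at [1.039, 0.276, -0.026, 1.268, 0, 1.467], TCP at [0.26, 0.568, 0.231] pointing down, gripper open.
Joint ranges: [-3.12, 3.12], [-0.85, 1.88], [-1.08, 1.24], [-1.95, 2.15], [-1.57, 1.53], [-3.14, 3.14]. Speed limits (rad/s): [2.57, 2.57, 3.14, 3.14, 3.14, 3.14].

### API

Orientations are given as a rotation vector (axis times angle).
In Python, from station import observe, snapshot, close_job, grasp_offset gives the robot as it stands.
- The arm moves only by the tool play_rows, never from a script. Its argument "motion" is text: rows parted by semicolons, each of 7 numbers parted by spaces: the shift along the tool's x, y, z in units of 25 mm (1.0 is 25 mm), then the turn, a rotation vector about the tool's x, y, z in degrees, then the closure, from -1 (fully open) to 1 (shut), so that 0 is half open. A call has 1 to 8 rows; each row shifts and turns the commanded pose from where the row before left it, along the tool's axes as they then stand; what a row does not reach is not made up. A row lasts 1/12 s, in which the tool goes at most 41.7 mm and 7.16 degrees, less where a joint would pass 70% of its speed; a pose out of reach is approached as far as the arm can. A call is refused whole if a number of a shift passes 1 or a number of a turn 7.16, either way. A call with a gripper value outside its range is refused whole. The fingers move at their own pace and stop on an object; the grip force is fixed at half the most. Time passes only in rows, so rows that do not move let the fingers close. It gives the time, the measured TCP pose, the force and the opening at its end, in the units of the state.
- observe(): the state, without advancing time (a new reading comes with each control period).
- snapshot(name): name is "scene" or "top"; returns a dict with "image" (384x512x3 uint8, blue, green, red), "range_z" (384x512 float32, m along the optical axis (not along the pixel's ray), 0 where there is no reading), "fx", "fy", "cx", "cy" (pixels), "view" (4x4, takes a point from world to camera coordinates). Camera axes: x right, y down, z forward; pixel columns grow to the right and rows downward; lengths in m; the calibration is good to about 2 mm. A picture is of the moment at which its call begins.
- close_job(): hands the job in, once; it reports no verdict.
The state is a dict: "time_s": time; "q": joint angles; "dq": joint speeds; "effort": joint torques, N m; "position": TCP position; "eef_rot": TCP orientation; "wrist_force": force on the tool from outside, world axes, zero at the start; "moment": the same for the moment, N m; "grip_width": finger opening in m.
Only numpy, scipy, OpenCV 4.12 (cv2) and the standard library are available. Lean on these libraries where they do the work, as an engineer would, in place of code of your own. Each camera call takes 0.05 s, during which the arm holds its last target. There are 200 camera calls.

### The job

The lid of the annealing pot is hot: take the standing lid lifter by its black handle, ease its hook under the middle of the lid's loop, and lift the lid off without letting it tip. Set the lid down gently on the ring of the cooling stand, its plug inside the ring so that it lies flat, then unhook the lifter and stand it upright on its cork mat again, and let go. Never touch the lid, pot or stand with the gripper or arm, never push hard on the lid with the lifter or drop it, and leave the other things on the bench where they are.

Things in the scene. Friction and masses are not known exactly. Their poses are not given: they have to be found in the camera images.
- lifter: Steel lid lifter, black handle, 132 mm tall, 0.22 kg, loose, upright on the mat. Origin: underside of the sole below handle and throat; +x to the hook tip, z up. Sole 6 mm thick, 24 mm wide (y), x -27 to 12 mm; cross foot at its rear, x -32 to -22 mm, 56 mm wide. Upturned lip at x 7 to 12 mm, 15 mm high from the underside. Upright web at x -15 to -7 mm, 24 mm wide, up to z 74 mm.
- lid: Round steel lid, 0.33 to 0.58 kg, loose in the pot's mouth with 2 mm play. Origin: centre of its underside, z up. Plug 104 mm diameter, 8 mm deep, 2 mm chamfer; flange above it 132 mm diameter, z 8 to 12 mm; flat top at z 12 mm. The loop stands across the middle, its bar along y. Centre of mass on the axis, about z 9 mm. Pushes over 30 N on it are too hard.
- pot: Steel pot on a grey hot plate, fixed. Origin: centre of the plate's underside on the bench; the plate is 150 x 170 mm. Pot 116 mm diameter, bore 108 mm, its rim 100 mm above the origin: the lid's flange lies on it, and the lid's origin is then 92 mm above the pot's.
- stand: Cooling stand, fixed: 120 mm round foot, 28 mm column, and on top a level aluminium ring, 132 mm outside, bore 108 mm (2 mm play around the lid's plug), 10 mm high, on thin spokes. Origin: centre of the foot's underside; the ring is centred above it. The ring's top is clamped 65 to 110 mm above the bench; this height is not reported (feel or see it). It does not yield.
- mat: Square cork mat, 130 x 130 mm, 4 mm thick, fixed. Origin: centre of its underside on the bench.
- spool: Bystander: small filament spool lying flat, 90 mm diameter, 38 mm high. Origin: centre of its underside.
- cup: Bystander: white paper cup, 76 mm diameter, 90 mm high. Origin: centre of its underside.
- flask: Bystander: clear bottle with black cap, 66 mm diameter, 170 mm high. Origin: centre of its underside.
- lifter_throat (a point): Middle of the floor of the lifter's throat, 6 mm above its underside: the 14 mm long gap between lip (9 mm above the floor) and web, open above and to both sides, in which the loop's bar is carried, straight below the handle. Same axes as the lifter.
- lifter_handle (a point): Middle of the lifter's black handle, 106 mm above its underside. The handle is 34 mm (x) by 16 mm (y), 52 mm tall; grip it across its 16 mm. Below it is a 34 x 22 mm plate, z 74 to 80 mm. Same axes as the lifter.
- lid_loop (a point): Middle of the loop's bar if the loop were upright, 35 mm above the lid's origin. Bar 7 mm thick, along the lid's y, 71 mm free between its legs; 19.5 mm free beneath. The loop is hinged (axis along y, 17 mm below this point) and leans loosely up to 0.4 rad to +x or -x: bar up to 7 mm off, 18 mm free beneath. The lean is not reported. The hook may enter along the lid's +x or -x.
Things that resemble listed ones, but are neither listed nor needed, are in the scene too. Of the things that look like the stand, the largest one is meant.

How it is judged:
On the way, in this order (a step that is already met when the one before it is completed fails the run):
1. the lid hangs on the lifter, clear of the pot (contact force between lid and lifter above 1 N and contact force between lid and pot below 0.05 N and z of lid in the frame of pot above 0.102 m), for 0.3 s.
2. the lid lies flat in the stand's ring, free of the lifter (contact force between lid and stand above 1 N and horizontal distance between lid and stand below 0.006 m and angle between lid's own z axis and vertical below 0.035 rad and contact force between lid and lifter below 0.05 N), for 0.3 s.
At the end, for the whole second after the job is handed in: The lid lies at rest on the cooling stand, within 6 mm of its centre and tilted less than 2 degrees (its plug inside the ring), and the released lifter stands upright (within 4.5 degrees) and at rest on the cork mat, its origin within 50 mm of the mat's centre (contact force between lid and stand above 1 N and horizontal distance between lid and stand below 0.006 m and angle between lid's own z axis and vertical below 0.035 rad and linear speed of each of lid, lifter below 0.02 m/s and horizontal distance between lifter and mat below 0.05 m and z of lifter in the frame of mat below 0.009 m and angle between lifter's own z axis and vertical below 0.08 rad and contact force between lifter and mat above 0.5 N); the robot touches nothing.
It fails at once if the lid tips more than 17 degrees (angle between lid's own z axis and vertical above 0.3 rad).
It fails at once if the lifter loads the lid with more than 30 N (contact force between lifter and lid above 30 N).
It fails at once if the lid is dropped (falls free for more than about 8 mm) (contact force between lid and anything else below 0.05 N and linear speed of lid above 0.4 m/s).
It fails at once if the gripper or arm touches the hot lid, the pot or the stand (contact force between any of the fingers, the arm and lid above 0.3 N or contact force between any of the fingers, the arm and pot above 0.3 N or contact force between any of the fingers, the arm and stand above 0.3 N).
It fails at once if a bystander is moved by more than 20 mm (distance of any of spool, cup, flask from where it was at the start of the episode above 0.02 m).
It also fails if it takes over 72 s, if anything falls off the work surface, if the arm or the gripper's body presses on something with over 40 N, if the wrist force passes 120 N, or if a joint passes its speed limit or range.

## Working session

There is one attempt and no reset: what is moved stays moved. The work goes in short steps, Python scripts to look and compute and a tool call to move; the robot and the scene stay as the last step left them, time stands still between calls to the robot, and variables do not carry over. Pictures are saved under pics/ and viewed, about 8 in all and at most 12, crops included, and the job is handed in when it is done.

Besides the shell and the picture viewer there is one more tool, called after "Call:" in YAML: its name, and indented under it one key for each argument. play_rows: Moves the arm, as the interface text tells. Its arguments: {"type":"object","properties":{"motion":{"type":"string"}},"required":["motion"]}

```bash
mkdir -p pics; ls
cat > h.py <<'E'
import numpy as np, cv2
from station import observe, snapshot, close_job, grasp_offset
def cloud(s):
    z=s["range_z"]; v,u=np.indices(z.shape)
    pc=np.stack([(u-s["cx"])/s["fx"]*z,(v-s["cy"])/s["fy"]*z,z,np.ones_like(z)],-1)
    w=pc@np.linalg.inv(s["view"]).T
    w=w[...,:3]; w[z<=0]=np.nan
    return w
def proj(s,p):
    c=s["view"]@np.append(p,1); return s["fx"]*c[0]/c[2]+s["cx"], s["fy"]*c[1]/c[2]+s["cy"]
E
python3 - <<'E'
from h import *
print(observe(), grasp_offset)
for n in("scene","top"):
    s=snapshot(n); np.savez(n+"0.npz",**s); cv2.imwrite(f"pics/{n}0.png",s["image"])
    print(n,s["fx"],s["cx"],s["cy"],np.linalg.inv(s["view"]).round(3))
E
```

```text
pics
{'time_s': 0.0, 'q': array([ 1.03860863e+00,  2.77129650e-01, -2.79281544e-02,  1.26800701e+00,
       -3.15858436e-05,  1.46742877e+00]), 'dq': array([ 5.93604536e-04,  4.51457189e-05,  7.56368599e-04,  5.16245212e-04,
        5.99054285e-04, -1.10169847e-03]), 'effort': array([ 2.86562317e-04, -4.45514131e+01,  2.95197666e+01,  1.62547629e-02,
        9.39136248e-05,  2.37327077e-05]), 'position': array([0.25946212, 0.5677136 , 0.23013952]), 'eef_rot': array([-1.38315248, -0.88628051,  0.88958393]), 'wrist_force': array([-0.5643897 , -0.04977172, -0.42621424]), 'moment': array([0.02123496, 0.06887858, 0.03712096]), 'grip_width': 0.08560391203555928} -0.0187
scene 452.2058472384844 263.17271769422547 187.6434541862539 [[ 0.519  0.716 -0.468  1.128]
 [ 0.855 -0.434  0.284 -0.343]
 [ 0.    -0.547 -0.837  1.085]
 [ 0.     0.     0.     1.   ]]
top 352.8396649904439 246.51856630709267 193.04694352900697 [[-0.019 -0.992  0.125  0.456]
 [-1.     0.021  0.015 -0.002]
 [-0.018 -0.125 -0.992  1.184]
 [ 0.     0.     0.     1.   ]]
```

View pics/scene0.png

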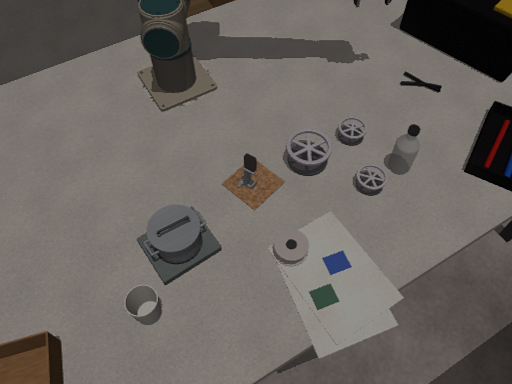

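View pics/top0.png

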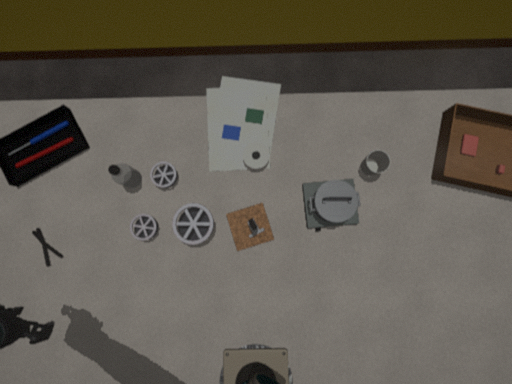

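The scene view shows the lifter at (249,170) on its mat at (253,183), and the pot with its lid at (177,232). Three things look like the stand: scene pixels (309,150), (351,131) and (370,179), or top pixels (194,224), (164,175) and (144,228). The one at (309,150) / top (194,224) is clearly the largest, so it is the one meant. Next I measure, and confirm in one crop.

Run:
```python
from h import *
S={n:dict(np.load(n+"0.npz")) for n in("scene","top")}
W={n:cloud(S[n]) for n in S}
def rep(n,box,zlo,zhi,lab):
    u0,u1,v0,v1=box; w=W[n][v0:v1,u0:u1].reshape(-1,3); w=w[~np.isnan(w[:,0])]
    m=w[(w[:,2]>zlo)&(w[:,2]<zhi)]
    if len(m)>4:
        (c,r)=cv2.minEnclosingCircle(m[:,:2].astype(np.float32))
        print(lab,n,len(m),"med",np.median(m,0).round(4),"circ",np.round(c,4),round(r,4),"z pct",np.percentile(m[:,2],[2,25,50,75,98]).round(4))
    return m
rep("top",(170,218,200,250),.05,.2,"stand")
rep("scene",(284,335,127,177),.05,.2,"stand")
rep("top",(150,180,160,190),.02,.2,"s2"); rep("top",(128,160,213,243),.02,.2,"s3")
rep("top",(305,362,175,230),.095,.2,"lid"); rep("scene",(140,210,195,270),.095,.2,"lid")
rep("top",(305,362,175,230),.115,.2,"loop"); rep("scene",(140,210,195,270),.115,.2,"loop")
rep("top",(225,275,200,250),.03,.2,"lifter"); rep("scene",(225,275,145,200),.03,.2,"lifter")
rep("scene",(225,275,145,200),.085,.15,"handle");rep("top",(225,275,200,250),.085,.15,"handle")
for n in S:
    h=cv2.cvtColor(S[n]["image"],cv2.COLOR_BGR2HSV); 
    m=((h[...,0]<22)&(h[...,1]>80)&(h[...,2]>50)).astype(np.uint8)
    m[:, :222]=0; m[:,290:]=0; m[:140]=0; m[265:]=0
    w=W[n][m>0]; w=w[w[:,2]<.02]; 
    print("mat",n,cv2.minAreaRect(w[:,:2].astype(np.float32)),np.median(w[:,2]))
a=S["scene"]["image"][120:215,215:345]; b=S["scene"]["image"][190:280,130:230]
A=cv2.resize(a,None,fx=5,fy=5,interpolation=cv2.INTER_CUBIC); cv2.imwrite("pics/c1.png",A)
B=cv2.resize(b,None,fx=5,fy=5,interpolation=cv2.INTER_CUBIC); cv2.imwrite("pics/c2.png",B)
```

```text
stand top 766 med [0.5027 0.1896 0.0649] circ [0.5037 0.1888] 0.066 z pct [0.0537 0.0581 0.0649 0.0676 0.071 ]
stand scene 884 med [0.5058 0.1889 0.065 ] circ [0.5042 0.1905] 0.0675 z pct [0.0543 0.0589 0.065  0.0684 0.0719]
s2 top 326 med [0.6679 0.2919 0.0385] circ [0.6693 0.2909] 0.044 z pct [0.031  0.0354 0.0385 0.0418 0.0449]
s3 top 338 med [0.4969 0.3551 0.0389] circ [0.497  0.3551] 0.0439 z pct [0.0295 0.0349 0.0389 0.041  0.0444]
lid top 1446 med [ 0.5622 -0.2586  0.1026] circ [ 0.5634 -0.2588] 0.0663 z pct [0.0984 0.1012 0.1026 0.1042 0.1271]
lid scene 2025 med [ 0.5702 -0.2589  0.1034] circ [ 0.5633 -0.2566] 0.0673 z pct [0.0993 0.102  0.1034 0.1048 0.1285]
loop top 70 med [ 0.568  -0.2662  0.1267] circ [ 0.5674 -0.2585] 0.0409 z pct [0.1156 0.1253 0.1267 0.1284 0.131 ]
loop scene 111 med [ 0.5707 -0.2612  0.1278] circ [ 0.5667 -0.258 ] 0.0427 z pct [0.116  0.1259 0.1278 0.1292 0.1318]
lifter top 82 med [ 0.4948 -0.0005  0.1326] circ [ 0.495 -0.001] 0.0188 z pct [0.0778 0.0862 0.1326 0.1344 0.138 ]
lifter scene 281 med [ 0.4983 -0.0048  0.1052] circ [ 0.4981 -0.0012] 0.0188 z pct [0.0333 0.0828 0.1052 0.1297 0.1372]
handle scene 195 med [ 0.5026 -0.0032  0.1187] circ [ 4.973e-01 -1.000e-04] 0.0181 z pct [0.0861 0.1028 0.1187 0.1322 0.1373]
handle top 61 med [ 0.4959 -0.0007  0.1337] circ [ 4.95e-01 -4.00e-04] 0.017 z pct [0.1149 0.1322 0.1337 0.135  0.1381]
mat scene ((0.587785542011261, 0.017404578626155853), (0.32148438692092896, 0.15137824416160583), 4.976190090179443) 0.003264028737720137
mat top ((0.4937582314014435, 0.008452139794826508), (0.12667697668075562, 0.12728190422058105), 16.476930618286133) 0.002367962732063633
```

View pics/c1.png

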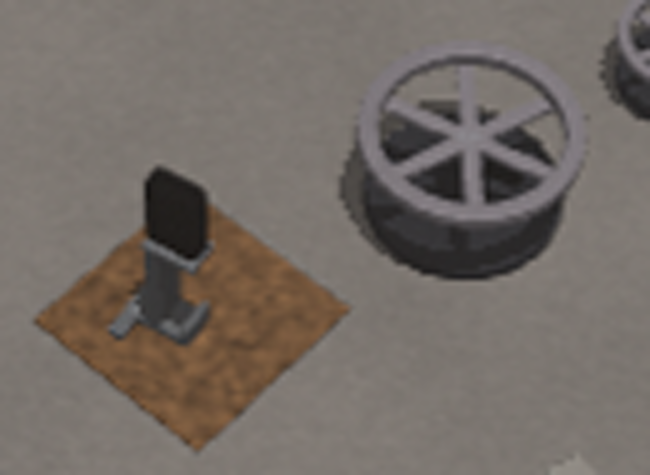

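View pics/c2.png

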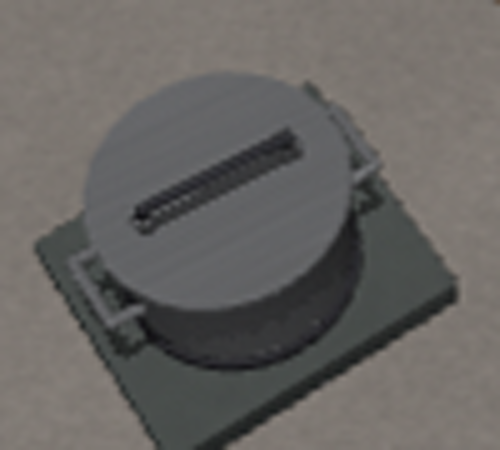

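The crops confirm the big spoked ring at (309,150) as the stand. The lifter's lip points to crop pixel (200,320), its cross foot lies at (125,325), and the loop runs across the lid. Now the yaws, the loop's lean and the ring height.

```bash
cat >> h.py <<'E'
def pick(n,s,W,c,r,zlo,zhi):
    w=W.reshape(-1,3); w=w[~np.isnan(w[:,0])]
    return w[(np.hypot(w[:,0]-c[0],w[:,1]-c[1])<r)&(w[:,2]>zlo)&(w[:,2]<zhi)]
def axis(p):
    d=p[:,:2]-p[:,:2].mean(0); u,s,v=np.linalg.svd(d,full_matrices=False); return np.degrees(np.arctan2(v[0,1],v[0,0])),s/np.sqrt(len(p))
E
python3 - <<'E'
from h import *
from scipy.spatial.transform import Rotation as R
o=observe(); print("toolaxes cols\n",R.from_rotvec(o["eef_rot"]).as_matrix().round(3))
for n in("scene","top"):
    s=dict(np.load(n+"0.npz")); W=cloud(s)
    p=pick(n,s,W,(.4965,-.001),.03,.128,.15); print(n,"handle top",len(p),axis(p),cv2.minAreaRect(p[:,:2].astype(np.float32)),p.mean(0))
    p=pick(n,s,W,(.4965,-.001),.05,.0075,.03); print(n,"sole pts",len(p),axis(p),p.mean(0), cv2.minAreaRect(p[:,:2].astype(np.float32)))
    p=pick(n,s,W,(.563,-.258),.05,.122,.15); print(n,"bar",len(p),axis(p),p.mean(0),cv2.minAreaRect(p[:,:2].astype(np.float32)))
    p=pick(n,s,W,(.563,-.258),.08,.098,.108); print(n,"lid",cv2.minEnclosingCircle(p[:,:2].astype(np.float32)),np.median(p[:,2]))
    p=pick(n,s,W,(.504,.1896),.08,.05,.1); d=np.hypot(p[:,0]-.504,p[:,1]-.1896); 
    for a,b in((0,.02),(.02,.05),(.056,.064)): q=p[(d>a)&(d<b)];print(n,"ring",a,len(q),np.percentile(q[:,2],[10,50,90]).round(4))
    # mat
    h=cv2.cvtColor(s["image"],cv2.COLOR_BGR2HSV); m=((h[...,0]<22)&(h[...,1]>80)&(h[...,2]>50)); w=W[m]; w=w[(abs(w[:,0]-.495)<.11)&(abs(w[:,1])<.11)&(w[:,2]<.02)]
    print(n,"mat",cv2.minAreaRect(w[:,:2].astype(np.float32)),np.median(w[:,2]))
    p=pick(n,s,W,(.563,-.258),.15,.005,.04); print(n,"plate",cv2.minAreaRect(p[:,:2].astype(np.float32)))
E
```

```text
toolaxes cols
 [[ 0.416 -0.001 -0.909]
 [ 0.909 -0.002  0.416]
 [-0.002 -1.     0.   ]]
scene handle top 75 (np.float64(28.098482357941492), array([0.00952062, 0.00504156])) ((0.4976528584957123, 0.0002853553742170334), (0.03186593949794769, 0.017554791644215584), 24.283479690551758) [ 4.99200060e-01 -4.53695200e-04  1.33697406e-01]
scene sole pts 121 (np.float64(-124.60652733348341), array([0.0165696 , 0.01105592])) [ 0.49220763 -0.00704487  0.01305276] ((0.4934462904930115, -0.00700005516409874), (0.07529408484697342, 0.06991706788539886), 62.02959060668945)
scene bar 101 (np.float64(-90.8770641956112), array([0.02347926, 0.00221072])) [ 0.57065438 -0.25911741  0.12790966] ((0.5694013833999634, -0.2578124701976776), (0.00948718935251236, 0.08211202919483185), 0.11050213873386383)
scene lid ((0.5632650852203369, -0.2565675973892212), 0.06731688231229782) 0.10322423174864642
scene ring 0 101 [0.055  0.058  0.0605]
scene ring 0.02 206 [0.0553 0.0582 0.061 ]
scene ring 0.056 321 [0.0634 0.0683 0.0708]
scene mat ((0.4924417734146118, 0.008572138845920563), (0.13223561644554138, 0.131312
[... 631 characters left out ...]
7136230469)
top bar 65 (np.float64(90.6011470478221), array([0.02491957, 0.00200409])) [ 0.56792974 -0.26124893  0.12709737] ((0.5680592060089111, -0.25844812393188477), (0.006824929732829332, 0.08134793490171432), 0.8323788642883301)
top lid ((0.563403308391571, -0.2588045299053192), 0.06634539365768433) 0.1024357482538838
top ring 0 94 [0.0541 0.0569 0.0599]
top ring 0.02 182 [0.0546 0.0575 0.0598]
top ring 0.056 295 [0.0648 0.0674 0.0697]
top mat ((0.4937582314014435, 0.008452139794826508), (0.12667697668075562, 0.12728190422058105), 16.476930618286133) 0.002367962732063633
top plate ((0.5671491026878357, -0.25710561871528625), (0.2050054520368576, 0.27614620327949524), 77.96726989746094)
```

Call:
play_rows:
  motion: "0 0 0 0 -6.3 0 -1;0 0 0 0 -6.3 0 -1;0 0 0 0 -6.3 0 -1;0 0 0 0 -6.3 0 -1;0 0 0 0 -6.3 0 -1;0 0 0 0 -6.3 0 -1;0 0 0 0 -6.4 0 -1;0 0 0 0 -6.4 0 -1"

```text
time_s: 0.77
position: [0.2596, 0.568, 0.2306]
eef_rot: [-0.955, -1.538, 1.541]
wrist_force: [-0.5, -0.4, 0.3]
grip_width: 0.0855
```

Call:
play_rows:
  motion: "-1 0 0 0 0 0 -1;-1 0 0 0 0 0 -1;-1 0 0 0 0 0 -1;-1 0 0 0 0 0 -1;-1 0 0 0 0 0 -1;-1 0 0 0 0 0 -1;-1 0 0 0 0 0 -1;-1 0 0 0 0 0 -1"

```text
time_s: 1.43
position: [0.3476, 0.3873, 0.2308]
eef_rot: [-0.958, -1.535, 1.536]
wrist_force: [0.8, -0.3, -1.0]
grip_width: 0.0853
```

```bash
cat > go.py <<'E'
import sys; from h import *
from scipy.spatial.transform import Rotation as R
# go.py x y z yaw_lifter(deg): shift needed in tool units (at present axes) ; TCP target
o=observe(); M=R.from_rotvec(o["eef_rot"]).as_matrix(); p=o["position"]
psi=np.degrees(np.arctan2(M[1,0],M[0,0]))
print("t",round(o["time_s"],2),"pos",p.round(4),"yaw_l",round(psi-90,2),"down",M[:,1].round(4),"q",o["q"].round(2),"F",o["wrist_force"].round(2),"w",round(o["grip_width"],4))
if len(sys.argv)>4:
    t=np.array(list(map(float,sys.argv[1:4]))); a=np.radians(float(sys.argv[4])+90)
    T=np.array([[np.cos(a),0,-np.sin(a)],[np.sin(a),0,np.cos(a)],[0,-1,0]])
    print("shift now-axes",(M.T@(t-p)/.025).round(3),"shift at target axes",(T.T@(t-p)/.025).round(3),"turn",np.degrees(R.from_matrix(M.T@T).as_rotvec()).round(2))
E
python3 go.py .4965 -.0005 .18 26
```

```text
t 1.43 pos [0.3476 0.3873 0.2308] yaw_l 26.04 down [-7.e-04 -7.e-04 -1.e+00] q [ 0.72  0.09 -0.25  1.23 -0.    0.26] F [ 0.83 -0.32 -1.04] w 0.0853
shift now-axes [-16.551   2.038   1.459] shift at target axes [-16.552   2.032   1.448] turn [-0.06  0.04 -0.02]
```

Call:
play_rows:
  motion: "-1 0 0 0 0 0 -1;-1 0 0 0 0 0 -1;-1 0 0 0 0 0 -1;-1 0 0.2 0 0 0 -1;-1 0 0.2 0 0 0 -1;-1 0 0.2 0 0 0 -1;-1 0 0.2 0 0 0 -1;-1 0 0.2 0 0 0 -1"

```text
time_s: 2.1
position: [0.4127, 0.1967, 0.2309]
eef_rot: [-0.958, -1.535, 1.536]
wrist_force: [0.4, -0.2, 0.3]
grip_width: 0.0851
```

Call:
play_rows:
  motion: "-1 0 0.2 0 0 0 -1;-1 0 0.2 0 0 0 -1;-1 0 0 0 0 0 -1;-1 0 0 0 0 0 -1;-1 0.2 0 0 0 0 -1;-1 0.2 0 0 0 0 -1;-1 0.2 0 0 0 0 -1;-0.75 0.2 0 0 0 0 -1"

```text
time_s: 2.77
position: [0.4894, 0.0178, 0.2107]
eef_rot: [-0.96, -1.534, 1.535]
wrist_force: [0.6, 0.1, 0.3]
grip_width: 0.0855
```

```bash
python3 go.py .4965 -.0005 .094 26
python3 - <<'E'
from h import *
s=snapshot("scene"); W=cloud(s); a=s["image"][90:230,190:330]
cv2.imwrite("pics/d.png",cv2.resize(a,None,fx=4,fy=4,interpolation=cv2.INTER_CUBIC))
E
```

```text
t 2.77 pos [0.4894 0.0178 0.2107] yaw_l 25.97 down [-3.e-04 -4.e-04 -1.e+00] q [-0.1   0.05 -0.34  1.18 -0.   -0.55] F [0.56 0.1  0.3 ] w 0.0855
shift now-axes [-0.782  4.67   0.064] shift at target axes [-0.783  4.67   0.066] turn [-0.02 -0.03 -0.01]
```

View pics/d.png

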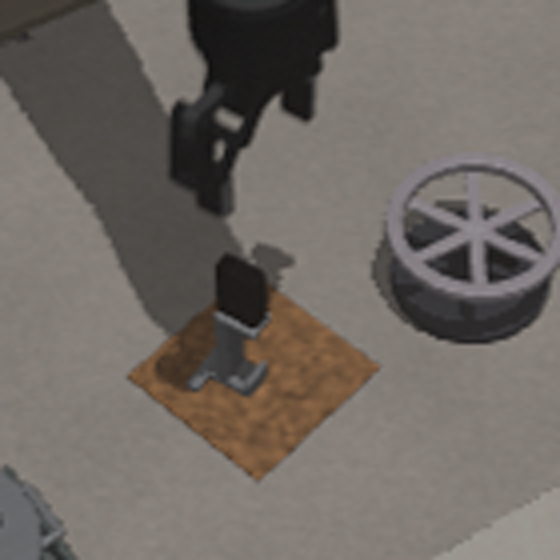

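The gripper is above the lifter at crop (230,280), jaws open across the handle. I settle and re-read before going down.

Call:
play_rows:
  motion: "0 0 0 0 0 0 -1;0 0 0 0 0 0 -1;0 0 0 0 0 0 -1"

```text
time_s: 3.07
position: [0.4884, 0.0202, 0.2113]
eef_rot: [-0.958, -1.536, 1.536]
wrist_force: [0.4, -0.4, -0.2]
grip_width: 0.0852
```

```bash
python3 go.py .4965 -.0005 .094 26
```

```text
t 3.07 pos [0.4884 0.0202 0.2113] yaw_l 26.07 down [-6.e-04  4.e-04 -1.e+00] q [-0.09  0.05 -0.34  1.18  0.   -0.55] F [ 0.37 -0.4  -0.25] w 0.0852
shift now-axes [-0.889  4.691  0.073] shift at target axes [-0.886  4.691  0.074] turn [-0.02  0.07  0.04]
```

Call:
play_rows:
  motion: "-0.45 0 0.07 0 0 0 -1;-0.44 0 0 0 0 0 -1;0 0 0 0 0 0 -1;0 0.7 0 0 0 0 -1;0 0.7 0 0 0 0 -1;0 0.7 0 0 0 0 -1;0 0.6 0 0 0 0 -1;0 0 0 0 0 0 -1"

```text
time_s: 3.73
position: [0.4946, -0.001, 0.1408]
eef_rot: [-0.953, -1.532, 1.536]
wrist_force: [-0.2, 0.6, -0.6]
grip_width: 0.0854
```

Call:
play_rows:
  motion: "0 0.5 0 0 0 0 -1;0 0.5 0 0 0 0 -1;0 0.5 0 0 0 0 -1;0 0.49 0 0 0 0 -1;0 0 0 0 0 0 -1;0 0 0 0 0 0 -1"

```text
time_s: 4.23
position: [0.4971, -0.0012, 0.0944]
eef_rot: [-0.958, -1.535, 1.535]
wrist_force: [-0.2, -0.4, -0.5]
grip_width: 0.0857
```

```bash
python3 go.py .4965 -.0005 .094 26
```

```text
t 4.23 pos [ 0.4971 -0.0012  0.0944] yaw_l 26.03 down [-6.e-04  1.e-04 -1.e+00] q [-0.13  0.17 -0.47  0.93  0.   -0.59] F [-0.15 -0.38 -0.48] w 0.0857
shift now-axes [0.038 0.016 0.01 ] shift at target axes [0.038 0.016 0.01 ] turn [-0.03  0.03  0.02]
```

Call:
play_rows:
  motion: "0 0 0 0 0 0 0;0 0 0 0 0 0 0.4;0 0 0 0 0 0 0.6;0 0 0 0 0 0 1;0 0 0 0 0 0 1;0 0 0 0 0 0 1;0 0 0 0 0 0 1;0 0 0 0 0 0 1"

```text
time_s: 4.9
position: [0.4974, -0.0012, 0.0944]
eef_rot: [-0.959, -1.536, 1.535]
wrist_force: [-0.7, 1.1, 2.5]
grip_width: 0.0152
```

```bash
python3 go.py .4965 -.0005 .094 26
python3 - <<'E'
from h import *
s=snapshot("scene"); a=s["image"][130:220,200:320]
cv2.imwrite("pics/e.png",cv2.resize(a,None,fx=5,fy=5,interpolation=cv2.INTER_CUBIC))
E
```

```text
t 4.9 pos [ 0.4974 -0.0012  0.0944] yaw_l 26.04 down [ 4.e-04  1.e-04 -1.e+00] q [-0.13  0.17 -0.47  0.93  0.   -0.59] F [-0.72  1.08  2.54] w 0.0152
shift now-axes [0.041 0.015 0.02 ] shift at target axes [0.041 0.015 0.02 ] turn [ 0.02  0.04 -0.01]
```

View pics/e.png

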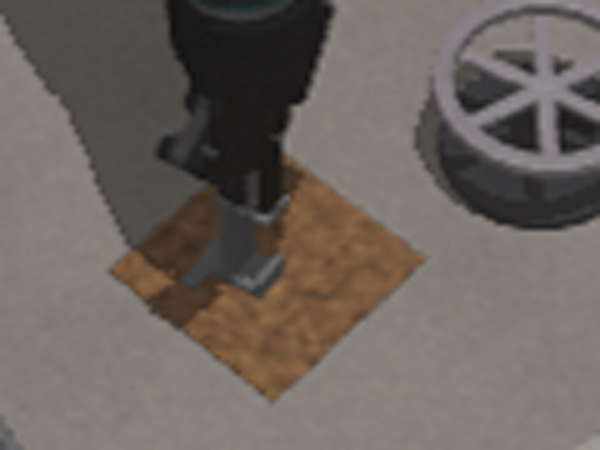

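The lifter is gripped upright (opening 15.2 mm) and still stands on the mat. I lift, turn to yaw 0 and carry it towards the lid.

Call:
play_rows:
  motion: "0 -0.3 0 0 0 0 1;0 -0.7 0 0 0 0 1;0 -1 0 0 6.5 0 1;0 -1 0 0 6.5 0 1;0 -1 0 0 6.5 0 1;0 -1 0 0 6.5 0 1;0 -0.9 0 0 0 0 1;0 0 0 0 0 0 1"

```text
time_s: 5.62
position: [0.5001, -0.0016, 0.2466]
eef_rot: [-1.216, -1.215, 1.207]
wrist_force: [1.5, 0.1, -2.0]
grip_width: 0.015
```

Call:
play_rows:
  motion: "-0.4 0 -0.2 0 0 0 1;-0.8 0 -0.2 0 0 0 1;-0.8 0 -0.2 0 0 0 1;-0.8 0 -0.2 0 0 0 1;-0.8 0 -0.2 0 0 0 1;-0.8 0 -0.2 0 0 0 1;-0.8 0 -0.2 0 0 0 1;-0.8 0 0 0 0 0 1"

```text
time_s: 6.28
position: [0.5317, -0.1526, 0.2386]
eef_rot: [-1.205, -1.208, 1.21]
wrist_force: [-0.3, -0.6, -1.4]
grip_width: 0.0152
```

Call:
play_rows:
  motion: "-0.8 0 0 0 0 0 1;-0.8 0 0 0 0 0 1;-0.8 0 0 0 0 0 1;-0.8 0 0 0 0 0 1;-0.7 0 0 0 0 0 1;-0.3 0 0 0 0 0 1;0 0 0 0 0 0 1;0 0 0 0 0 0 1"

```text
time_s: 6.95
position: [0.5314, -0.2559, 0.2398]
eef_rot: [-1.206, -1.208, 1.209]
wrist_force: [-0.4, -0.5, -1.6]
grip_width: 0.0152
```

```bash
python3 go.py .534 -.258 .2004 0
```

```text
t 6.95 pos [ 0.5314 -0.2559  0.2398] yaw_l -0.01 down [-0.0026  0.0022 -1.    ] q [-0.56  0.21 -0.09  1.27  0.   -0.56] F [-0.45 -0.48 -1.63] w 0.0152
shift now-axes [-0.089  1.577 -0.108] shift at target axes [-0.086  1.578 -0.104] turn [-0.15 -0.01  0.13]
```

Call:
play_rows:
  motion: "-0.09 0.4 -0.1 0 0 0 1;0 0.4 0 0 0 0 1;0 0 0 0 0 0 1;0 0 0 0 0 0 1"

```text
time_s: 7.28
position: [0.5339, -0.2571, 0.2199]
eef_rot: [-1.205, -1.209, 1.21]
wrist_force: [-0.4, -1.0, -1.8]
grip_width: 0.0154
```

```bash
python3 go.py .534 -.258 .2004 0
python3 - <<'E'
from h import *
for n in("scene","top"):
    s=snapshot(n); W=cloud(s); np.savez(n+"1.npz",**s)
    p=pick(n,s,W,(.534,-.258),.06,.133,.150); print(n,len(p),p.min(0).round(4),p.max(0).round(4))
    for lo,hi in((.133,.142),(.142,.150),(.155,.19)):
        q=pick(n,s,W,(.534,-.258),.04,lo,hi); print(lo,len(q), q.min(0).round(4) if len(q) else"",q.max(0).round(4) if len(q) else"",q.mean(0).round(4) if len(q) else "")
    q=pick(n,s,W,(.568,-.258),.05,.121,.131); q=q[q[:,0]>.558]; print("bar",len(q),np.median(q,0))
    if n=="scene":
        a=s["image"][165:265,120:230]; cv2.imwrite("pics/f.png",cv2.resize(a,None,fx=6,fy=6,interpolation=cv2.INTER_CUBIC))
E
```

```text
t 7.28 pos [ 0.5339 -0.2571  0.2199] yaw_l 0.09 down [-0.0029  0.0019 -1.    ] q [-0.56  0.23 -0.11  1.23  0.   -0.56] F [-0.42 -1.01 -1.8 ] w 0.0154
shift now-axes [-0.039  0.778 -0.007] shift at target axes [-0.037  0.778 -0.005] turn [-0.16  0.09  0.11]
scene 144 [ 0.5006 -0.2839  0.1331] [ 0.5471 -0.2286  0.1496]
0.133 103 [ 0.5011 -0.2839  0.1331] [ 0.5467 -0.2302  0.1418] [ 0.5242 -0.2579  0.1363]
0.142 38 [ 0.5235 -0.2681  0.1423] [ 0.5471 -0.2444  0.1496] [ 0.5346 -0.2569  0.1453]
0.155 36 [ 0.5165 -0.2684  0.1559] [ 0.5288 -0.2445  0.189 ] [ 0.5262 -0.2597  0.1658]
bar 97 [ 0.5710304  -0.2611276   0.12824897]
top 74 [ 0.5019 -0.285   0.1332] [ 0.5324 -0.2307  0.1477]
0.133 71 [ 0.5021 -0.285   0.1332] [ 0.5324 -0.2307  0.1404] [ 0.5107 -0.2578  0.1356]
0.142 1 [ 0.5227 -0.2469  0.1477] [ 0.5227 -0.2469  0.1477] [ 0.5227 -0.2469  0.1477]
0.155 16 [ 0.5183 -0.2701  0.1586] [ 0.5257 -0.2458  0.1868] [ 0.5204 -0.2526  0.1688]
bar 38 [ 0.56864623 -0.24809172  0.12649864]
```

View pics/f.png

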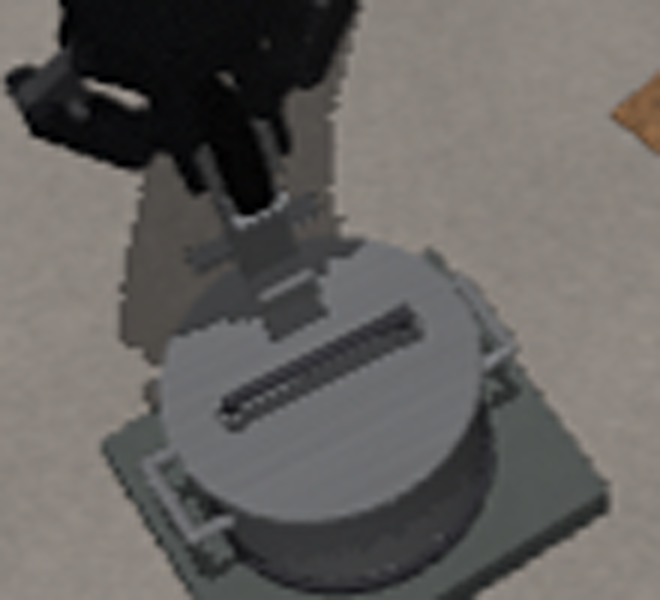

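The crop shows the lifter hanging level behind the loop, lip at (295,310), loop bar from (225,415) to (415,320). The lifter's extents agree with the TCP within 1 mm. I lower it to about 1.3 mm above the lid top.

Call:
play_rows:
  motion: "-0.04 0.3 0 0 0 0 1;0 0.3 0 0 0 0 1;0 0.2 0 0 0 0 1;0 0.1 0 0 0 0 1;0 0 0 0 0 0 1;0 0 0 0 0 0 1"

```text
time_s: 7.88
position: [0.5346, -0.2594, 0.1987]
eef_rot: [-1.208, -1.209, 1.21]
wrist_force: [0.7, -0.9, -2.3]
grip_width: 0.0156
```

```bash
python3 go.py .568 -.258 .1957 0
```

```text
t 7.88 pos [ 0.5346 -0.2594  0.1987] yaw_l 0.03 down [-6.e-04  4.e-04 -1.e+00] q [-0.56  0.24 -0.14  1.19  0.   -0.56] F [ 0.68 -0.9  -2.25] w 0.0156
shift now-axes [ 0.054  0.12  -1.335] shift at target axes [ 0.055  0.121 -1.335] turn [-0.03  0.03  0.02]
```

Call:
play_rows:
  motion: "0.05 0.1 0 0 0 0 1;0 0 0 0 0 0 1;0 0 0 0 0 0 1"

```text
time_s: 8.13
position: [0.5349, -0.2582, 0.1966]
eef_rot: [-1.209, -1.21, 1.21]
wrist_force: [0.7, -0.2, -2.1]
grip_width: 0.0155
```

Call:
play_rows:
  motion: "0 0 0 0 0 0 1"

```text
time_s: 8.22
position: [0.535, -0.2583, 0.1968]
eef_rot: [-1.209, -1.21, 1.21]
wrist_force: [0.8, -1.0, -1.8]
grip_width: 0.0155
```

Call:
play_rows:
  motion: "0 0 0 0 0 0 1"

```text
time_s: 8.3
position: [0.5349, -0.2583, 0.1968]
eef_rot: [-1.209, -1.21, 1.21]
wrist_force: [-0.7, -0.2, -2.5]
grip_width: 0.0151
```

Call:
play_rows:
  motion: "0 0 0 0 0 0 1"

```text
time_s: 8.38
position: [0.5349, -0.2583, 0.1968]
eef_rot: [-1.209, -1.21, 1.21]
wrist_force: [0.2, 0.2, -1.7]
grip_width: 0.0153
```

Call:
play_rows:
  motion: "0 0.05 0 0 0 0 1;0 0 0 0 0 0 1;0 0 0 0 0 0 1"

```text
time_s: 8.63
position: [0.5348, -0.2582, 0.1952]
eef_rot: [-1.209, -1.21, 1.21]
wrist_force: [0.2, 0.2, -2.4]
grip_width: 0.015
```

Call:
play_rows:
  motion: "0 0 -0.1 0 0 0 1;0 0 -0.15 0 0 0 1;0 0 -0.15 0 0 0 1;0 0 -0.1 0 0 0 1;0 0 0 0 0 0 1;0 0 0 0 0 0 1"

```text
time_s: 9.13
position: [0.5476, -0.2582, 0.1953]
eef_rot: [-1.209, -1.21, 1.21]
wrist_force: [-0.1, 0.4, -3.7]
grip_width: 0.0155
```

```bash
python3 go.py .568 -.258 .1957 0
```

```text
t 9.13 pos [ 0.5476 -0.2582  0.1953] yaw_l 0.05 down [-1.e-04  0.e+00 -1.e+00] q [-0.55  0.26 -0.12  1.19 -0.   -0.55] F [-0.09  0.41 -3.68] w 0.0155
shift now-axes [ 0.006 -0.018 -0.817] shift at target axes [ 0.007 -0.018 -0.817] turn [-0.01  0.05  0.  ]
```

Call:
play_rows:
  motion: "0 -0.015 -0.1 0 0 0 1;0 0 -0.1 0 0 0 1;0 0 0 0 0 0 1"

```text
time_s: 9.38
position: [0.5529, -0.2583, 0.1958]
eef_rot: [-1.21, -1.21, 1.21]
wrist_force: [-0.5, -0.0, -2.5]
grip_width: 0.0153
```

Call:
play_rows:
  motion: "0 0 -0.1 0 0 0 1;0 0 -0.1 0 0 0 1;0 0 0 0 0 0 1"

```text
time_s: 9.63
position: [0.5579, -0.2583, 0.1958]
eef_rot: [-1.209, -1.21, 1.21]
wrist_force: [0.4, 0.0, -2.7]
grip_width: 0.0154
```

Call:
play_rows:
  motion: "0 0 -0.1 0 0 0 1;0 0 -0.1 0 0 0 1;0 0 0 0 0 0 1"

```text
time_s: 9.88
position: [0.5629, -0.2583, 0.1957]
eef_rot: [-1.209, -1.21, 1.21]
wrist_force: [-0.2, -0.4, -2.0]
grip_width: 0.0153
```

Call:
play_rows:
  motion: "0 0 -0.1 0 0 0 1;0 0 -0.1 0 0 0 1;0 0 0 0 0 0 1;0 0 0 0 0 0 1"

```text
time_s: 10.22
position: [0.5675, -0.2582, 0.1957]
eef_rot: [-1.209, -1.21, 1.21]
wrist_force: [-0.1, 0.7, -3.1]
grip_width: 0.0154
```

```bash
python3 go.py .5605 -.258 .205 0;  python3 - <<'E'
from h import *
for n in("scene",):
    s=snapshot(n); W=cloud(s)
    q=pick(n,s,W,(.568,-.258),.05,.121,.133); q=q[q[:,0]>.556]; print("bar",len(q),np.median(q,0),q.mean(0)); q=q[q[:,2]>.1255]; print(len(q),np.median(q,0),q.mean(0))
    a=s["image"][165:265,120:230]; cv2.imwrite("pics/g.png",cv2.resize(a,None,fx=6,fy=6,interpolation=cv2.INTER_CUBIC))
E
```

```text
t 10.22 pos [ 0.5675 -0.2582  0.1957] yaw_l 0.04 down [-1.e-04  0.e+00 -1.e+00] q [-0.53  0.29 -0.08  1.2  -0.   -0.53] F [-0.15  0.73 -3.07] w 0.0154
shift now-axes [ 0.008 -0.374  0.279] shift at target axes [ 0.008 -0.374  0.279] turn [-0.    0.04  0.  ]
bar 143 [ 0.57041971 -0.25900808  0.12742876] [ 0.56872603 -0.25926586  0.12705098]
98 [ 0.57033702 -0.25815099  0.1285551 ] [ 0.56862462 -0.2592167   0.12867596]
```

View pics/g.png

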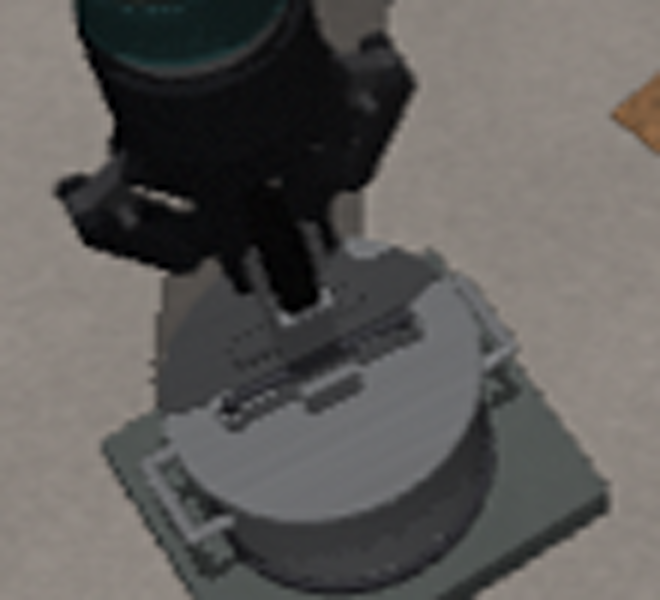

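The lip shows beyond the bar at (335,392), so the bar lies over the throat, near the loop's middle. I rise until the lip stands behind the bar, then draw the loop upright.

Call:
play_rows:
  motion: "0 -0.1 0 0 0 0 1;0 -0.12 0 0 0 0 1;0 -0.1 0 0 0 0 1;0 0 0.07 0 0 0 1;0 0 0.07 0 0 0 1;0 0 0.07 0 0 0 1;0 0 0.05 0 0 0 1;0 0 0 0 0 0 1"

```text
time_s: 10.93
position: [0.5603, -0.2581, 0.2036]
eef_rot: [-1.209, -1.209, 1.21]
wrist_force: [-0.6, -0.6, -2.2]
grip_width: 0.0156
```

```bash
python3 go.py .5605 -.258 .2068 0
```

```text
t 10.93 pos [ 0.5603 -0.2581  0.2036] yaw_l 0.02 down [-5.e-04  1.e-04 -1.e+00] q [-0.54  0.28 -0.08  1.21 -0.   -0.54] F [-0.58 -0.61 -2.18] w 0.0156
shift now-axes [ 0.005 -0.128 -0.007] shift at target axes [ 0.005 -0.128 -0.007] turn [-0.03  0.02  0.01]
```

Call:
play_rows:
  motion: "0 -0.06 0 0 0 0 1;0 -0.06 0 0 0 0 1;0 -0.04 0 0 0 0 1;0 -0.04 0 0 0 0 1;0 -0.04 0 0 0 0 1;0 -0.04 0 0 0 0 1;0 -0.04 0 0 0 0 1;0 0 0 0 0 0 1"

```text
time_s: 11.6
position: [0.5605, -0.258, 0.2113]
eef_rot: [-1.208, -1.209, 1.21]
wrist_force: [0.1, 0.3, -7.1]
grip_width: 0.0155
```

Call:
play_rows:
  motion: "0 -0.08 0 0 0 0 1;0 -0.1 0 0 0 0 1;0 -0.12 0 0 0 0 1;0 -0.15 0 0 0 0 1;0 -0.1 0 0 0 0 1;0 0 0 0 0 0 1;0 0 0 0 0 0 1"

```text
time_s: 12.18
position: [0.5611, -0.2583, 0.2259]
eef_rot: [-1.21, -1.21, 1.21]
wrist_force: [-0.1, -0.5, -6.5]
grip_width: 0.0156
```

```bash
python3 go.py .5605 -.258 .2368 0
python3 - <<'E'
from h import *
for n in("scene","top"):
    s=snapshot(n); W=cloud(s); np.savez(n+"2.npz",**s)
    q=pick(n,s,W,(.563,-.258),.09,.107,.127); A=np.c_[q[:,:2]-[.563,-.258],np.ones(len(q))]
    for _ in range(4):
        c,*_r=np.linalg.lstsq(A,q[:,2],rcond=None); m=abs(A@c-q[:,2])<.0025; A,q=A[m],q[m]
    print(n,len(q),"plane",c.round(4)); print(cv2.minEnclosingCircle(q[:,:2].astype(np.float32)))
E
```

```text
t 12.18 pos [ 0.5611 -0.2583  0.2259] yaw_l 0.03 down [ 8.e-04 -4.e-04 -1.e+00] q [-0.54  0.27 -0.05  1.25  0.   -0.54] F [-0.12 -0.52 -6.51] w 0.0156
shift now-axes [ 0.012 -0.435  0.024] shift at target axes [ 0.012 -0.435  0.024] turn [ 0.05  0.03 -0.02]
scene 1368 plane [-0.0073  0.0036  0.1211]
((0.5644842982292175, -0.2579241693019867), 0.0669943168759346)
top 721 plane [-0.0093  0.0014  0.1202]
((0.5628613233566284, -0.25876864790916443), 0.06577356904745102)
```

The lid hangs level (about 0.5°), clear of the pot. I lift a bit more and carry it smoothly to the stand.

Call:
play_rows:
  motion: "0 -0.1 0 0 0 0 1;0 -0.15 0 0 0 0 1;0 -0.15 0 0 0 0 1;0 -0.1 0 0 0 0 1;0.1 0 0 0 0 0 1;0.2 0 0 0 0 0 1;0.3 0 0 0 0 0 1;0.4 0 0 0 0 0 1"

```text
time_s: 12.95
position: [0.5606, -0.2326, 0.2377]
eef_rot: [-1.209, -1.209, 1.209]
wrist_force: [0.0, 0.5, -6.5]
grip_width: 0.0151
```

Call:
play_rows:
  motion: "0.5 0 0.05 0 0 0 1;0.5 0 0.1 0 0 0 1;0.5 0 0.15 0 0 0 1;0.5 0 0.15 0 0 0 1;0.5 0 0.15 0 0 0 1;0.5 0 0.15 0 0 0 1;0.5 0 0.15 0 0 0 1;0.5 0 0.15 0 0 0 1"

```text
time_s: 13.62
position: [0.534, -0.1319, 0.2381]
eef_rot: [-1.209, -1.21, 1.21]
wrist_force: [0.7, -0.6, -5.6]
grip_width: 0.0151
```

Call:
play_rows:
  motion: "0.5 0 0.15 0 0 0 1;0.5 0 0.15 0 0 0 1;0.5 0 0.15 0 0 0 1;0.5 0 0.15 0 0 0 1;0.5 0 0.15 0 0 0 1;0.5 0 0.15 0 0 0 1;0.5 0 0.1 0 0 0 1;0.5 0 0.05 0 0 0 1"

```text
time_s: 14.28
position: [0.5077, -0.032, 0.2379]
eef_rot: [-1.209, -1.209, 1.21]
wrist_force: [-0.1, -0.2, -5.9]
grip_width: 0.0154
```

Call:
play_rows:
  motion: "0.5 0 0 0 0 0 1;0.5 0 0 0 0 0 1;0.5 0 0 0 0 0 1;0.5 0 0 0 0 0 1;0.5 0 0 0 0 0 1;0.5 0 0 0 0 0 1;0.5 0 0 0 0 0 1;0.5 0 0 0 0 0 1"

```text
time_s: 14.95
position: [0.5082, 0.0681, 0.2379]
eef_rot: [-1.209, -1.21, 1.21]
wrist_force: [-0.0, 0.7, -7.1]
grip_width: 0.0157
```

Call:
play_rows:
  motion: "0.5 0 0 0 0 0 1;0.5 0 0 0 0 0 1;0.5 0 0 0 0 0 1;0.4 0 0 0 0 0 1;0.3 0 0 0 0 0 1;0.2 0 0 0 0 0 1;0.1 0 0 0 0 0 1;0 0 0 0 0 0 1"

```text
time_s: 15.62
position: [0.5081, 0.1296, 0.2379]
eef_rot: [-1.209, -1.21, 1.21]
wrist_force: [-0.3, 0.0, -6.0]
grip_width: 0.0153
```

```bash
python3 go.py .501 .1895 .2368 0
python3 - <<'E'
from h import *
from scipy.optimize import least_squares
def fit(q,c0):
    d=q[:,:2]-c0; a=np.arctan2(d[:,1],d[:,0]); r=np.hypot(*d.T); out=[]
    b=(a//np.radians(10)).astype(int)
    out=np.array([q[b==k][np.argsort(r[b==k])[-2:]].mean(0) for k in np.unique(b)])
    f=least_squares(lambda p:np.hypot(out[:,0]-p[0],out[:,1]-p[1])-p[2],[*c0,.066],loss="soft_l1",f_scale=.001); return f.x.round(4)
for n in("scene","top"):
    s=dict(np.load(n+"0.npz")); q=pick(n,s,cloud(s),(.504,.19),.08,.062,.08); print(n,"stand",fit(q,np.array([.504,.19])))
    s=snapshot(n); W=cloud(s); 
    c0=np.array([.504,.17]); q=pick(n,s,W,c0,.1,.122,.142); A=np.c_[q[:,:2]-c0,np.ones(len(q))]
    for _ in range(5):
        c,*_r=np.linalg.lstsq(A,q[:,2],rcond=None); m=abs(A@c-q[:,2])<.0025; A,q=A[m],q[m]
    cc=np.array(cv2.minEnclosingCircle(q[:,:2].astype(np.float32))[0]);print(n,"lid",len(q),"plane",c.round(4),cc,fit(q,cc))
E
```

```text
t 15.62 pos [0.5081 0.1296 0.2379] yaw_l 0.06 down [-1.e-04 -2.e-04 -1.e+00] q [ 0.13  0.09 -0.23  1.24 -0.    0.13] F [-0.29  0.03 -6.03] w 0.0153
shift now-axes [2.395 0.043 0.283] shift at target axes [2.395 0.043 0.285] turn [-0.01  0.06 -0.01]
scene stand [0.5049 0.1901 0.0652]
scene lid 901 plane [-0.0174  0.0065  0.1336] [0.51203573 0.13002902] [0.511  0.1314 0.0644]
top stand [0.5032 0.1884 0.0647]
top lid 413 plane [-0.0137 -0.0064  0.1321] [0.51028806 0.1268374 ] [0.5099 0.1336 0.0644]
```

Call:
play_rows:
  motion: "0.1 0 0.02 0 0 0 1;0.2 0 0.04 0 0 0 1;0.3 0 0.05 0 0 0 1;0.4 0 0.05 0 0 0 1;0.5 0 0.05 0 0 0 1;0.4 0 0.04 0 0 0 1;0.3 0 0.03 0 0 0 1;0.18 0 0 0 0 0 1"

```text
time_s: 16.38
position: [0.5008, 0.1904, 0.2379]
eef_rot: [-1.208, -1.211, 1.211]
wrist_force: [0.6, 0.4, -6.6]
grip_width: 0.0153
```

Call:
play_rows:
  motion: "0 0.1 0 0 0 0 1;0 0.2 0 0 0 0 1;0 0.3 0 0 0 0 1;0 0.4 0 0 0 0 1;0 0.3 0 0 0 0 1;0 0.2 0 0 0 0 1;0 0.1 0 0 0 0 1;0 0 0 0 0 0 1"

```text
time_s: 17.05
position: [0.5004, 0.1884, 0.1967]
eef_rot: [-1.208, -1.208, 1.211]
wrist_force: [0.2, 0.7, -6.9]
grip_width: 0.0154
```

```bash
python3 go.py .501 .1893 .195 0
python3 - <<'E'
from h import *
for n in("scene","top"):
    s=snapshot(n); W=cloud(s); 
    c0=np.array([.504,.19]); q=pick(n,s,W,c0,.1,.082,.105); A=np.c_[q[:,:2]-c0,np.ones(len(q))]
    for _ in range(5):
        c,*_r=np.linalg.lstsq(A,q[:,2],rcond=None); m=abs(A@c-q[:,2])<.0025; A,q=A[m],q[m]
    print(n,"lid",len(q),"plane",c.round(4),cv2.minEnclosingCircle(q[:,:2].astype(np.float32)),q.min(0),q.max(0))
    if n=="scene": a=s["image"][95:205,250:370]; cv2.imwrite("pics/k.png",cv2.resize(a,None,fx=5,fy=5,interpolation=cv2.INTER_CUBIC))
E
```

```text
t 17.05 pos [0.5004 0.1884 0.1967] yaw_l 0.01 down [-2.1e-03 -5.0e-04 -1.0e+00] q [ 0.24  0.14 -0.27  1.16 -0.    0.24] F [ 0.19  0.7  -6.88] w 0.0154
shift now-axes [ 0.037  0.069 -0.026] shift at target axes [ 0.037  0.069 -0.026] turn [-0.12  0.01 -0.03]
scene lid 846 plane [-0.0198  0.0058  0.0921] ((0.5034387111663818, 0.1889967918395996), 0.06667792052030563) [0.43691414 0.12254585 0.0885106 ] [0.57001662 0.25324858 0.09556349]
top lid 580 plane [-0.0172  0.0025  0.0918] ((0.5028223991394043, 0.1875046342611313), 0.06594272702932358) [0.4396587  0.12318465 0.08829812] [0.56692619 0.23810539 0.09522765]
```

View pics/k.png

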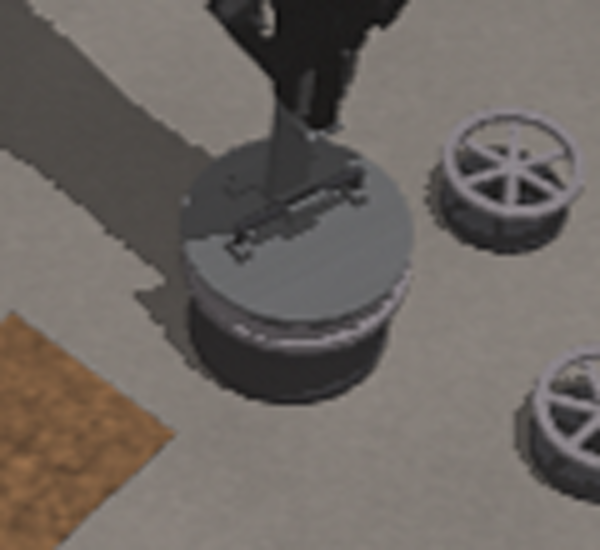

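Crop: the lid hangs over the big ring at (300,250), nearly concentric, 1° off level. Both cameras give a correction of about (+0.8, +1.4) mm; I apply it, then ease down.

Call:
play_rows:
  motion: "0.055 0 -0.03 0 0 0 1;0 0 0 0 0 0 1;0 0.08 0 0 0 0 1;0 0.1 0 0 0 0 1;0 0.1 0 0 0 0 1;0 0.08 0 0 0 0 1;0 0 0 0 0 0 1;0 0 0 0 0 0 1"

```text
time_s: 17.82
position: [0.5015, 0.1901, 0.1886]
eef_rot: [-1.209, -1.209, 1.21]
wrist_force: [-0.5, -0.4, -6.5]
grip_width: 0.0154
```

Call:
play_rows:
  motion: "0 0.05 0 0 0 0 1;0 0.05 0 0 0 0 1;0 0 0 0 0 0 1;0 0 0 0 0 0 1"

```text
time_s: 18.15
position: [0.5018, 0.1902, 0.1864]
eef_rot: [-1.209, -1.21, 1.21]
wrist_force: [0.3, -0.9, -6.8]
grip_width: 0.0153
```

Call:
play_rows:
  motion: "0 0.04 0 0 0 0 1;0 0.04 0 0 0 0 1;0 0 0 0 0 0 1;0 0 0 0 0 0 1"

```text
time_s: 18.48
position: [0.5017, 0.1901, 0.1843]
eef_rot: [-1.209, -1.209, 1.21]
wrist_force: [-0.7, 0.4, -6.2]
grip_width: 0.0157
```

Call:
play_rows:
  motion: "0 0.04 0.02 0 0 0 1;0 0.04 0 0 0 0 1;0 0 0 0 0 0 1;0 0 0 0 0 0 1"

```text
time_s: 18.82
position: [0.5012, 0.1901, 0.1823]
eef_rot: [-1.209, -1.209, 1.21]
wrist_force: [0.4, 0.6, -6.8]
grip_width: 0.0154
```

Call:
play_rows:
  motion: "0 0.04 0 0 0 0 1;0 0.04 0 0 0 0 1;0 0 0 0 0 0 1;0 0 0 0 0 0 1"

```text
time_s: 19.15
position: [0.5012, 0.1901, 0.1803]
eef_rot: [-1.209, -1.209, 1.21]
wrist_force: [0.3, 0.3, -6.0]
grip_width: 0.0156
```

```bash
cat > lid.py <<'E'
from h import *
for n in("scene","top"):
    s=snapshot(n); W=cloud(s); 
    c0=np.array([.504,.19]); q=pick(n,s,W,c0,.08,.0685,.098); A=np.c_[q[:,:2]-c0,np.ones(len(q))]
    for _ in range(6):
        c,*_r=np.linalg.lstsq(A,q[:,2],rcond=None); m=abs(A@c-q[:,2])<.0025; A,q=A[m],q[m]
    print(n,"lid",len(q),"plane",c.round(4),cv2.minEnclosingCircle(q[:,:2].astype(np.float32)))
cv2.imwrite("pics/last.png",cv2.resize(snapshot("scene")["image"][95:205,250:370],None,fx=5,fy=5,interpolation=cv2.INTER_CUBIC))
E
python3 lid.py
```

```text
scene lid 683 plane [-0.026   0.0051  0.0766] ((0.5061399340629578, 0.1905105710029602), 0.06647129356861115)
top lid 432 plane [-0.0255  0.0169  0.0757] ((0.5044132471084595, 0.1883067637681961), 0.06543254852294922)
```

Call:
play_rows:
  motion: "0 0.04 0.03 0 0 0 1;0 0.04 0 0 0 0 1;0 0 0 0 0 0 1;0 0 0 0 0 0 1"

```text
time_s: 19.63
position: [0.5004, 0.1901, 0.1783]
eef_rot: [-1.209, -1.209, 1.21]
wrist_force: [0.3, -0.4, -6.3]
grip_width: 0.0153
```

Call:
play_rows:
  motion: "0 0.04 0 0 0 0 1;0 0.02 0 0 0 0 1;0 0 0 0 0 0 1;0 0 0 0 0 0 1"

```text
time_s: 19.97
position: [0.5007, 0.1902, 0.1771]
eef_rot: [-1.209, -1.21, 1.209]
wrist_force: [-0.4, -0.5, -5.3]
grip_width: 0.015
```

Call:
play_rows:
  motion: "0 0.04 0 0 0 0 1;0 0.02 0 0 0 0 1;0 0 0 0 0 0 1;0 0 0 0 0 0 1"

```text
time_s: 20.3
position: [0.5011, 0.1903, 0.176]
eef_rot: [-1.21, -1.211, 1.209]
wrist_force: [0.7, 0.4, -2.3]
grip_width: 0.0152
```

```bash
python3 lid.py
```

```text
scene lid 496 plane [-0.0248 -0.0023  0.0742] ((0.5060824155807495, 0.19031593203544617), 0.06593669205904007)
top lid 364 plane [-0.0172  0.0138  0.0729] ((0.5043096542358398, 0.1885984241962433), 0.0652066096663475)
```

The weight has passed to the stand (wrist force back to -2.3 N), and the geometry (lid top about 72 mm) fits a seated lid. I lower the hook off the bar.

Call:
play_rows:
  motion: "0 0.06 0 0 0 0 1;0 0.08 0 0 0 0 1;0 0.08 0 0 0 0 1;0 0.08 0 0 0 0 1;0 0.05 0 0 0 0 1;0 0 0 0 0 0 1;0 0 0 0 0 0 1"

```text
time_s: 21.03
position: [0.5004, 0.1901, 0.1665]
eef_rot: [-1.209, -1.209, 1.21]
wrist_force: [0.1, 0.0, -1.2]
grip_width: 0.0154
```

```bash
python3 go.py .5 .19 .1637 0; python3 lid.py
```

```text
t 21.03 pos [0.5004 0.1901 0.1665] yaw_l 0.03 down [-4.e-04 -1.e-04 -1.e+00] q [ 0.24  0.16 -0.31  1.1  -0.    0.24] F [ 0.06  0.04 -1.22] w 0.0154
shift now-axes [-0.004  0.111  0.018] shift at target axes [-0.004  0.111  0.018] turn [-0.02  0.03 -0.01]
scene lid 575 plane [-0.0121  0.0039  0.0739] ((0.5059210658073425, 0.19037309288978577), 0.0660538598895073)
top lid 464 plane [-0.0086  0.0123  0.0724] ((0.503230631351471, 0.18872779607772827), 0.06558062881231308)
```

View pics/last.png

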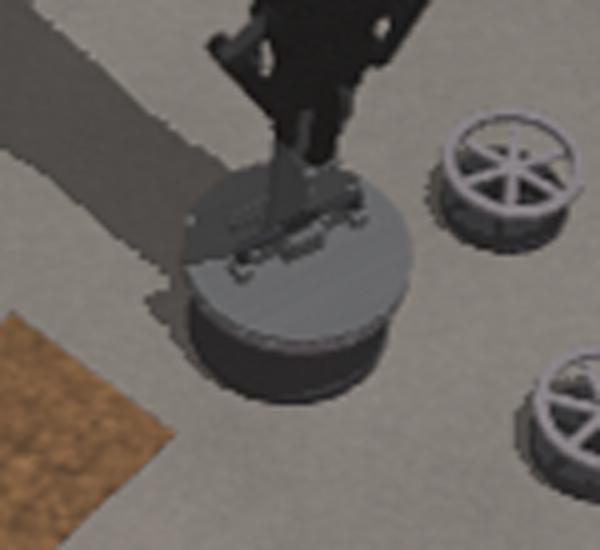

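Call:
play_rows:
  motion: "0 0.03 0 0 0 0 1;0 0 0 0 0 0 1;0 0 0 0 0 0 1"

```text
time_s: 21.43
position: [0.5006, 0.1901, 0.1659]
eef_rot: [-1.209, -1.21, 1.21]
wrist_force: [-1.1, 0.4, -2.3]
grip_width: 0.015
```

Call:
play_rows:
  motion: "0 0.02 0 0 0 0 1;0 0 0 0 0 0 1;0 0 0 0 0 0 1"

```text
time_s: 21.68
position: [0.5005, 0.1901, 0.1654]
eef_rot: [-1.209, -1.21, 1.21]
wrist_force: [-0.3, 0.0, -0.9]
grip_width: 0.0153
```

Call:
play_rows:
  motion: "0 0.02 0 0 0 0 1;0 0 0 0 0 0 1;0 0 0 0 0 0 1"

```text
time_s: 21.93
position: [0.5005, 0.1902, 0.1649]
eef_rot: [-1.209, -1.21, 1.21]
wrist_force: [0.1, 0.4, -1.7]
grip_width: 0.0153
```

Call:
play_rows:
  motion: "0 0.025 0 0 0 0 1;0 0 0 0 0 0 1;0 0 0 0 0 0 1"

```text
time_s: 22.18
position: [0.5005, 0.1901, 0.1643]
eef_rot: [-1.209, -1.21, 1.21]
wrist_force: [-0.3, 0.1, -1.8]
grip_width: 0.0154
```

Call:
play_rows:
  motion: "0 0 0 0 0 0 1"

```text
time_s: 22.27
position: [0.5006, 0.1902, 0.1643]
eef_rot: [-1.209, -1.21, 1.21]
wrist_force: [0.2, -0.1, -2.0]
grip_width: 0.0155
```

Call:
play_rows:
  motion: "0 0 0.05 0 0 0 1;0 0 0.07 0 0 0 1;0 0 0.07 0 0 0 1;0 0 0.05 0 0 0 1;0 0 0 0 0 0 1;0 0 0 0 0 0 1"

```text
time_s: 22.77
position: [0.4945, 0.1902, 0.1643]
eef_rot: [-1.209, -1.21, 1.21]
wrist_force: [-0.0, 0.3, -2.8]
grip_width: 0.0157
```

Call:
play_rows:
  motion: "0 0 0.06 0 0 0 1;0 0 0.06 0 0 0 1;0 0 0.06 0 0 0 1;0 0 0.06 0 0 0 1;0 0 0 0 0 0 1"

```text
time_s: 23.18
position: [0.4881, 0.1901, 0.1643]
eef_rot: [-1.209, -1.209, 1.21]
wrist_force: [-0.0, 0.4, -0.9]
grip_width: 0.0154
```

Call:
play_rows:
  motion: "0 0 0.06 0 0 0 1;0 0 0.06 0 0 0 1;0 0 0.06 0 0 0 1;0 0 0.06 0 0 0 1;0 0 0 0 0 0 1"

```text
time_s: 23.6
position: [0.4822, 0.1901, 0.1643]
eef_rot: [-1.209, -1.209, 1.21]
wrist_force: [0.1, -0.3, -2.0]
grip_width: 0.0155
```

Call:
play_rows:
  motion: "0 0 0.1 0 0 0 1;0 0 0.15 0 0 0 1;0 0 0.15 0 0 0 1;0 0 0.1 0 0 0 1;0 0 0 0 0 0 1"

```text
time_s: 24.02
position: [0.4692, 0.1901, 0.1642]
eef_rot: [-1.208, -1.209, 1.21]
wrist_force: [0.6, -0.9, -2.5]
grip_width: 0.0153
```

```bash
python3 go.py .4971 -.001 .25 26; python3 lid.py
```

```text
t 24.02 pos [0.4692 0.1901 0.1642] yaw_l 0.05 down [-8.e-04 -2.e-04 -1.e+00] q [ 0.26  0.11 -0.37  1.08  0.    0.26] F [ 0.59 -0.86 -2.53] w 0.0153
shift now-axes [-7.644 -3.433 -1.109] shift at target axes [-7.359 -3.433  2.346] turn [ -0.05 -25.95   0.  ]
scene lid 657 plane [-0.0335 -0.0028  0.074 ] ((0.5026201605796814, 0.18886485695838928), 0.06788324564695358)
top lid 466 plane [-0.0346  0.0133  0.0731] ((0.5026470422744751, 0.1895039677619934), 0.0665503665804863)
```

View pics/last.png

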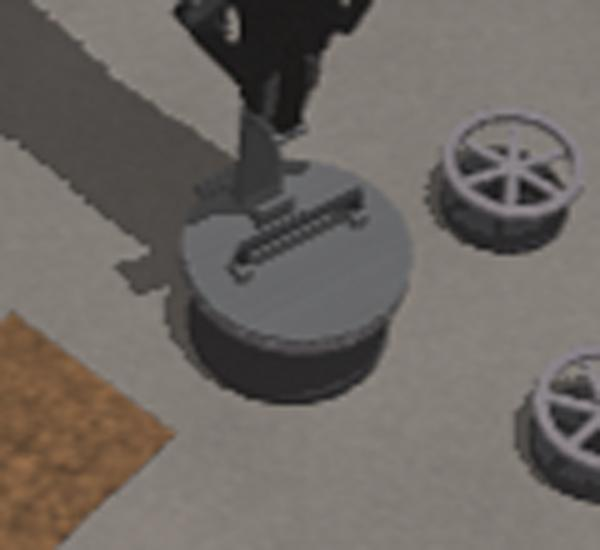

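The hook is clear of the loop (lip at crop (272,205), bar from (240,265) to (355,195)) and the lid lies in the ring. I lift away, turn back and return to the mat.

Call:
play_rows:
  motion: "0 -0.2 0 0 0 0 1;0 -0.4 0 0 0 0 1;0 -0.6 0 0 0 0 1;0 -0.8 0 0 0 0 1;0 -0.8 0 0 0 0 1;0 -0.5 0 0 0 0 1;0 -0.2 0 0 0 0 1;0 0 0 0 0 0 1"

```text
time_s: 24.83
position: [0.4715, 0.1905, 0.2542]
eef_rot: [-1.211, -1.213, 1.207]
wrist_force: [0.7, -0.1, -2.3]
grip_width: 0.0151
```

Call:
play_rows:
  motion: "0 0 0 0 -6.5 0 1;0 0 0 0 -6.5 0 1;0 0 0 0 -6.5 0 1;0 0 0 0 -6.4 0 1;0 0 0 0 0 0 1;0 0 0 0 0 0 1"

```text
time_s: 25.33
position: [0.4695, 0.19, 0.2509]
eef_rot: [-0.961, -1.531, 1.533]
wrist_force: [0.3, -0.4, -1.3]
grip_width: 0.015
```

```bash
python3 go.py .495 .004 .25 26; python3 lid.py
```

```text
t 25.33 pos [0.4695 0.19   0.2509] yaw_l 25.77 down [-1.7e-03 -4.0e-04 -1.0e+00] q [ 0.26  0.06 -0.25  1.27  0.   -0.19] F [ 0.27 -0.42 -1.29] w 0.015
shift now-axes [-7.142  0.037  2.315] shift at target axes [-7.133  0.036  2.344] turn [-0.1  -0.23  0.02]
scene lid 851 plane [0.0013 0.0003 0.0731] ((0.5054106712341309, 0.19059427082538605), 0.06728558987379074)
top lid 583 plane [ 0.0003 -0.0027  0.0718] ((0.5039858222007751, 0.18858617544174194), 0.06553900241851807)
```

The lid lies flat (tilt under 0.2°) and is centred to about 1 mm. Now the mat.

Call:
play_rows:
  motion: "-0.4 0 0.1 0 0 0 1;-0.8 0 0.3 0 0 0 1;-1 0 0.3 0 0 0 1;-1 0 0.3 0 0 0 1;-1 0 0.35 0 0 0 1;-1 0 0.35 0 0 0 1;-1 0 0.35 0 0 0 1;-0.6 0 0.2 0 0 0 1"

```text
time_s: 26.15
position: [0.494, 0.0096, 0.2519]
eef_rot: [-0.963, -1.532, 1.534]
wrist_force: [0.7, 0.3, -2.0]
grip_width: 0.0153
```

Call:
play_rows:
  motion: "-0.3 0 0.1 0 -0.2 0 1;0 0 0 0 0 0 1;0 0.5 0 0 0 0 1;0 0.8 0 0 0 0 1;0 0.9 0 0 0 0 1;0 0.8 0 0 0 0 1;0 0.5 0 0 0 0 1;0 0 0 0 0 0 1"

```text
time_s: 26.82
position: [0.4918, 0.0061, 0.1611]
eef_rot: [-0.95, -1.534, 1.538]
wrist_force: [-0.2, 0.6, -2.1]
grip_width: 0.0152
```

Call:
play_rows:
  motion: "0 0 0 0 0 0 1;0 0 0 0 0 0 1"

```text
time_s: 26.98
position: [0.4956, 0.0053, 0.1653]
eef_rot: [-0.959, -1.538, 1.537]
wrist_force: [0.4, 0.0, -1.6]
grip_width: 0.0154
```

```bash
python3 go.py .495 .004 .0974 26
```

```text
t 26.98 pos [0.4956 0.0053 0.1653] yaw_l 26.17 down [ 0.0015  0.     -1.    ] q [-0.12  0.09 -0.39  1.08  0.   -0.58] F [ 0.41  0.01 -1.57] w 0.0154
shift now-axes [-0.034  2.716  0.046] shift at target axes [-0.036  2.716  0.042] turn [ 0.08  0.17 -0.04]
```

Call:
play_rows:
  motion: "0 0.3 0 0 0 0 1;0 0.5 0 0 0 0 1;0 0.6 0 0 0 0 1;0 0.6 0 0 0 0 1;0 0.4 0 0 0 0 1;0 0.2 0 0 0 0 1;0 0 0 0 0 0 1;0 0 0 0 0 0 1"

```text
time_s: 27.65
position: [0.4952, 0.0048, 0.0997]
eef_rot: [-0.958, -1.537, 1.537]
wrist_force: [-0.5, 0.3, -1.5]
grip_width: 0.0154
```

Call:
play_rows:
  motion: "0 0 0 0 0 0 1;0 0 0 0 0 0 1"

```text
time_s: 27.82
position: [0.4959, 0.0047, 0.1003]
eef_rot: [-0.96, -1.538, 1.536]
wrist_force: [-0.3, -0.9, -2.4]
grip_width: 0.0153
```

```bash
python3 go.py .495 .004 .0944 26
```

```text
t 27.82 pos [0.4959 0.0047 0.1003] yaw_l 26.13 down [ 2.1e-03 -2.0e-04 -1.0e+00] q [-0.12  0.16 -0.47  0.94  0.   -0.58] F [-0.31 -0.89 -2.41] w 0.0153
shift now-axes [-0.01   0.236  0.044] shift at target axes [-0.01   0.236  0.044] turn [ 0.1   0.13 -0.06]
```

Call:
play_rows:
  motion: "0 0.08 0 0 0 0 1;0 0.07 0 0 0 0 1;0 0.04 0 0 0 0 1;0 0 0 0 0 0 1;0 0 0 0 0 0 1"

```text
time_s: 28.23
position: [0.4948, 0.0048, 0.0945]
eef_rot: [-0.958, -1.537, 1.537]
wrist_force: [0.2, -0.0, -2.4]
grip_width: 0.0154
```

Call:
play_rows:
  motion: "0 0.03 0 0 0 0 1;0 0 0 0 0 0 1;0 0 0 0 0 0 1"

```text
time_s: 28.48
position: [0.495, 0.0048, 0.0944]
eef_rot: [-0.958, -1.537, 1.537]
wrist_force: [-2.2, -0.5, 4.0]
grip_width: 0.0151
```

Call:
play_rows:
  motion: "0 0.02 0 0 0 0 1;0 0 0 0 0 0 1;0 0 0 0 0 0 1"

```text
time_s: 28.73
position: [0.4951, 0.0048, 0.0944]
eef_rot: [-0.958, -1.537, 1.537]
wrist_force: [-2.9, 1.8, 8.1]
grip_width: 0.0154
```

Call:
play_rows:
  motion: "0 -0.03 0 0 0 0 1;0 0 0 0 0 0 1;0 0 0 0 0 0 0.5;0 0 0 0 0 0 0.3;0 0 0 0 0 0 0;0 0 0 0 0 0 -0.5;0 0 0 0 0 0 -1;0 0 0 0 0 0 -1"

```text
time_s: 29.4
position: [0.4949, 0.0048, 0.094]
eef_rot: [-0.958, -1.537, 1.537]
wrist_force: [-0.1, 1.1, -0.6]
grip_width: 0.0767
```

Call:
play_rows:
  motion: "0 0 0 0 0 0 -1;0 0 0 0 0 0 -1;0 0 0 0 0 0 -1;0 0 0 0 0 0 -1"

```text
time_s: 29.73
position: [0.4949, 0.0048, 0.094]
eef_rot: [-0.958, -1.537, 1.537]
wrist_force: [0.2, 0.4, -0.3]
grip_width: 0.0854
```

Call:
play_rows:
  motion: "0 -0.2 0 0 0 0 -1;0 -0.4 0 0 0 0 -1;0 -0.6 0 0 0 0 -1;0 -0.8 0 0 0 0 -1;0 -0.8 0 0 0 0 -1;0 -0.8 0 0 0 0 -1;0 -0.8 0 0 0 0 -1;0 0 0 0 0 0 -1"

```text
time_s: 30.4
position: [0.4982, 0.0044, 0.2096]
eef_rot: [-0.967, -1.542, 1.535]
wrist_force: [1.8, -0.1, 0.7]
grip_width: 0.0856
```

Call:
play_rows:
  motion: "0 -0.5 1 0 0 0 -1;0 0 1 0 0 0 -1;0 0 1 0 0 0 -1;0 0 0 0 0 0 -1;0 0 0 0 0 0 -1;0 0 0 0 0 0 -1;0 0 0 0 0 0 -1;0 0 0 0 0 0 -1"

```text
time_s: 31.07
position: [0.4283, -0.028, 0.2166]
eef_rot: [-0.958, -1.537, 1.537]
wrist_force: [-0.7, -0.6, -0.4]
grip_width: 0.0852
```

```bash
python3 go.py; python3 lid.py
python3 - <<'E'
from h import *
for n in("scene","top"):
    s=snapshot(n); W=cloud(s)
    p=pick(n,s,W,(.495,.005),.04,.126,.15); print(n,"handle top",len(p),axis(p)[0],p.mean(0))
    p=pick(n,s,W,(.495,.005),.06,.085,.12); print(n,"handle lower",len(p),p.mean(0) if len(p) else "")
    if n=="scene": cv2.imwrite("pics/m.png",cv2.resize(s["image"][100:280,110:380],None,fx=2.9,fy=2.9,interpolation=cv2.INTER_CUBIC))
E
```

```text
t 31.07 pos [ 0.4283 -0.028   0.2166] yaw_l 26.17 down [ 2.e-04  1.e-04 -1.e+00] q [-0.22 -0.07 -0.44  1.19  0.   -0.67] F [-0.68 -0.62 -0.35] w 0.0852
scene lid 842 plane [ 0.0002 -0.0008  0.073 ] ((0.5059250593185425, 0.19117331504821777), 0.06716002523899078)
top lid 851 plane [ 0.0012 -0.0011  0.0722] ((0.5036165118217468, 0.1890208125114441), 0.06567744165658951)
scene handle top 81 26.88317036896338 [0.49745097 0.00325677 0.13313195]
scene handle lower 94 [0.50107978 0.00129137 0.10283033]
top handle top 26 157.1911027197243 [0.50174375 0.00781116 0.13350466]
top handle lower 1 [ 0.50712349 -0.00052683  0.08509174]
```

View pics/m.png

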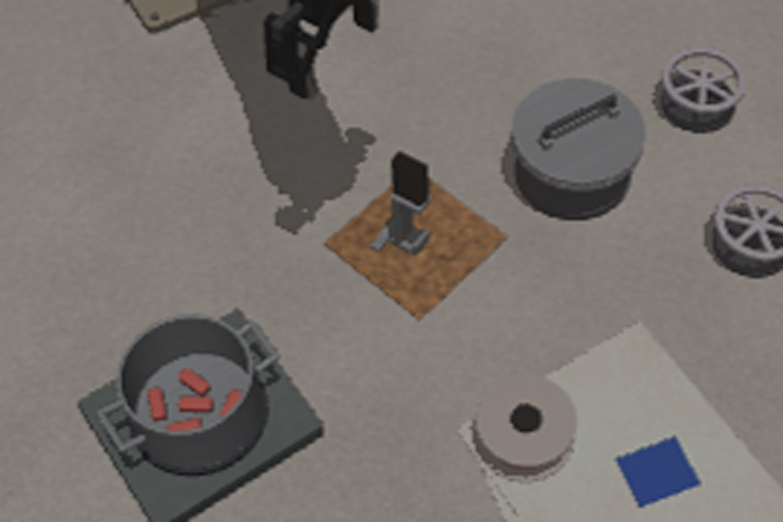

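The lifter stands upright on the mat at (405,210), released. The lid lies flat in the ring at (578,135), and the gripper is clear of everything. I hand in.

```bash
python3 -c "
from station import close_job; print(close_job())"
```

```text
the job is handed in; nothing more can be done
None
```

The job is handed in at about 31 s of the 72 s allowed. The lid is on the cooling stand and the lifter is back upright on its mat, released.

**What I did:**
- Gripped the lifter by its handle and slid the hook under the leaning loop from the −x side.
- Drew the loop upright with the lip, then lifted the lid. It hung about 0.5° off level.
- Carried it to the largest ring and eased it down until the wrist force returned to its unloaded value.
- Unhooked the lifter, stood it back on the mat and let go.

**Last checks:**
- **Lid:** tilt under 0.1° in both cameras. Its centre is about 1.8 mm (scene) and 0.2 mm (top) from the stand's centre, against a 6 mm limit. The cameras differ by about 2 mm, which is within their calibration.
- **Lifter:** it looks upright in the picture. It stands roughly 5 mm from the mat's centre, against a 50 mm limit.
- **Gripper:** clear of everything. The bystanders were never approached; I did not measure them again.

**Disagreements along the way:**
- While the lifter was near the lid, its points disturbed the lid-tilt fit, which read up to 2°. Once the lifter was clear it read flat.
- The ring height from the wrist position was about 68 mm. The cameras first suggested about 70 mm, then 69–70 mm once the lifter was clear. I lowered the hook by feel instead and felt no contact with the lid.

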